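Turn the back-to-front battery pack round in the charging dock

TASK

One of the three battery packs in the charging dock on the packing bench has been put in back to front: its low contact nose points away from the terminal side of the dock. Lift that pack clear out of its bay, turn it end for end, and lower it fully home in the same bay with its nose towards the terminals, letting go only once it is down in the bay. Leave the other two packs as they are.

Things in the scene. Friction and masses are not known exactly. Their poses are not given: they have to be found in the camera images.
- wrong_pack_grip (a point): Back-to-front black battery pack, 0.4 kg. Side view L: base 100 long (x) x 40 wide (y) x 45 mm high; on its rear end, flush, a grip block 48 long x 40 wide, to 95 mm above the underside; the other 52 mm is the low nose, two brass strips on top. Point: middle of grip block's top face, 26 mm behind mid-length; x to the nose, z up. In any bay; x opposite to the dock's. Grip across length or width.
- pack_b: A second, identical pack, standing the right way round in another bay, its low nose at the terminal side; to be left alone. Origin: middle of its underside; x points to its nose, z up.
- pack_c: The third identical pack, standing the right way round in the remaining bay; to be left alone. Origin: middle of its underside; x points to its nose, z up.
- dock: Fixed grey dock, rim 43 mm high. Origin: on the bench under the middle bay's centre. Bays centred at x = 0, y = -90, 0, 90 mm; each 120 (x) x 56 x 35 mm deep, floor 8 mm above the bench; a pack fits either way round. x points to the terminal side, roughly away from the robot: wider rim, one small black terminal block with brass strips per bay, 8 mm high. Seated packs reach 103 mm.

How it is judged:
By the outcome, as a careful person would: the job done as asked, in the order asked, and still so for the second after the job is handed in, with the robot touching nothing.
It also fails if it takes over 40 s, if anything falls off the work surface, if the arm or the gripper's body presses on something with over 40 N, if the wrist force passes 120 N, or if a joint passes its speed limit or range.

ROBOT

A 6-joint arm with a two-finger parallel gripper is mounted at the origin on the work surface. World frame = base frame: x ahead of the robot, y to its left, z up, the work surface at z = 0. Lengths are in m, angles in rad, forces in N, time in s.
With the tool pointing down it reaches from about 0.225 to 0.875 m from the base axis. Payload 3.4 kg.
Tool frame: the origin (TCP) lies between the finger pads; the fingertips stand 25 mm ahead of it and the grasp point (between the pads) lies 6 mm ahead of it (manip.tips_ahead is the distance from the TCP to the fingertips, in m); z points along the fingers, x is the direction in which the jaws open and shut, and the axes are right-handed (so a half turn about z gives the same grasp; the last joint's range is limited). The gripper opens to 85 mm and grips with 20 to 120 N. Pads are 22 mm wide; open, the fingers measure 114 mm over their backs; the gripper's body (76 mm by 85 mm) begins 54 mm behind the grasp point. The pads swing forward as they close: fully open they stand 13 mm farther back than shut.
Start: joints at [-1.242, 0.276, 1.505, -0, 1.361, -0.121], TCP at [0.25, -0.518, 0.256] pointing down, gripper open.
Joint ranges: [-2.89, 2.89], [-0.75, 2.08], [0.22, 2.7], [-1.18, 4.32], [0.11, 2.71], [-2.7, 2.7]. Speed limits (rad/s): [2.57, 2.57, 3.14, 3.14, 3.14, 3.14].

INTERFACE

Orientations are given as a unit quaternion [w, x, y, z].
In Python, from rig import manip gives the robot as it stands. The module is installed in compiled form; this text tells all that it offers.
- The arm moves only by the tool send_rows, never from a script. Its argument "plan" is a list of rows, each an object with "linear": the shift along the tool's x, y, z in m, a list of three; "delta_rot": the turn, a rotation vector about the tool's x, y, z in degrees, a list of three; "fingers": the finger opening in m, from 0 to 0.0854. A call has 1 to 12 rows; each row shifts and turns the pose as measured when the row begins, along the tool's axes as they then stand; what a row does not reach is not made up. A row lasts 1/12 s, in which the tool goes at most 41.7 mm and 7.16 degrees, less where a joint would pass 70% of its speed; a pose out of reach is approached as far as the arm can. A call with a gripper value outside its range is refused whole. The fingers move at their own pace and stop on an object; "force" is the grip in N (left out, the last holds). Time passes only in rows, so rows that do not move let the fingers close. It gives the time, the measured TCP pose, the force and the opening at its end, in the units of the state.
- manip.get_state(): the state, without advancing time (a new reading comes with each control period).
- manip.get_image(name): name is "scene" or "top"; returns the picture (384x512x3 uint8, red, green, blue); there is no depth.
- manip.camera_info(name): a dict with "K" (3x3 intrinsics, pixels), "rvec" (rotation vector, rad) and "tvec" (3), from world to camera coordinates, as OpenCV has them. Camera axes: x right, y down, z forward; pixel columns grow to the right and rows downward; lengths in m; the calibration is good to about 2 mm. A picture is of the moment at which its call begins. camera_info takes no time and is no camera call.
- manip.sign_off(): hands the job in, once; it reports no verdict.
Trained networks look in the newest picture that a camera, given by its name, has taken for a name from the list of things; names that differ only in an ending like _2 or _b are one class to them, and where a whole thing is asked for, a point or a joint stands for the part that bears it (a point fixed in the world has none). Each returns a list of dicts, best first, with "p" (0 to 1); they miss things now and then, are a little off and sometimes report something else, mostly with a low value. They report only what shows in the picture. A call takes as long as a camera call.
- manip.find_in(thing, camera): "extent" ([left, top, right, bottom] in pixels, round what is visible of it).
- manip.masks_of(thing, camera): "pixels" (384x512 bool, what is visible of it) and "extent" ([left, top, right, bottom] in pixels, round what is visible of it).
The state is a dict: "clock": time; "qpos": joint angles; "qd": joint speeds; "effort": joint torques, N m; "position": TCP position; "ee_rot": TCP orientation; "contact_force": force on the tool from outside, world axes, zero at the start; "moment": the same for the moment, N m; "width": finger opening in m.
Only numpy, scipy, OpenCV 4.12 (cv2) and the standard library are available. Lean on these libraries where they do the work, as an engineer would, in place of code of your own. Each camera call takes 0.05 s, during which the arm holds its last target. There are 200 camera calls.

## Working session

There is one attempt and no reset: what is moved stays moved. The work goes in short steps, Python scripts to look and compute and a tool call to move; the robot and the scene stay as the last step left them, time stands still between calls to the robot, and variables do not carry over. Pictures are saved under pics/ and viewed, about 8 in all and at most 12, crops included, and the job is handed in when it is done.

Besides the shell and the picture viewer there is one more tool, called after ">>>" as name(argument=value, ...) on one line, values as JSON. send_rows: Moves the arm, as the interface text tells. Its arguments: {"type":"object","properties":{"plan":{"type":"array","items":{"type":"object","properties":{"linear":{"type":"array","items":{"type":"number"}},"delta_rot":{"type":"array","items":{"type":"number"}},"fingers":{"type":"number"}}}},"force":{"type":"number"}},"required":["plan"]}

```bash
mkdir -p pics; python3 - <<'E'
from rig import manip
import cv2,numpy as np
for n in ("scene","top"):
    im=manip.get_image(n); cv2.imwrite(f"pics/{n}1.png",im[:,:,::-1])
    ci=manip.camera_info(n); R=cv2.Rodrigues(np.array(ci["rvec"]))[0]
    print(n,np.round(ci["K"],1).tolist(),np.round(-R.T@np.array(ci["tvec"]).ravel(),3),np.round(R[2],2))
    for t in ("wrong_pack_grip","pack_b","dock"):
        print(t,[(np.round(d["extent"]).tolist(),round(d["p"],2)) for d in manip.find_in(t,n)])
print(manip.get_state())
E
```

```text
scene [[377.7, 0.0, 252.7], [0.0, 377.7, 188.3], [0.0, 0.0, 1.0]] [ 0.967 -0.176  0.563] [-0.61  0.36 -0.71]
wrong_pack_grip [([238.0, 177.0, 285.0, 226.0], 0.6)]
pack_b [([194.0, 172.0, 233.0, 242.0], 0.85), ([284.0, 151.0, 325.0, 217.0], 0.82)]
dock [([181.0, 166.0, 349.0, 281.0], 0.55)]
top [[454.7, 0.0, 252.2], [0.0, 454.7, 189.9], [0.0, 0.0, 1.0]] [0.455 0.059 0.799] [ 0.16 -0.05 -0.99]
wrong_pack_grip [([201.0, 164.0, 232.0, 232.0], 0.65), ([125.0, 131.0, 308.0, 258.0], 0.65)]
pack_b [([255.0, 176.0, 288.0, 242.0], 0.74), ([139.0, 155.0, 183.0, 221.0], 0.66)]
dock [([125.0, 131.0, 307.0, 256.0], 0.74)]
{'clock': 0.4, 'qpos': array([-1.24199631e+00,  2.75982589e-01,  1.50507734e+00,  4.97987698e-06,
        1.36071012e+00, -1.20981384e-01]), 'qd': array([-8.09975821e-04, -2.70355810e-06, -2.25030548e-03,  6.72654443e-04,
       -2.63761642e-04, -2.71823151e-04]), 'effort': array([-6.00626172e-04, -4.16173768e+01, -2.45744258e+01, -5.15385921e-05,
        3.33205317e-03,  5.81314930e-05]), 'position': array([ 0.24998249, -0.51776243,  0.25621007]), 'ee_rot': array([-5.77679687e-05,  8.46985164e-01, -5.31616519e-01, -6.73537878e-05]), 'contact_force': array([-0.33075616,  0.34061447,  0.4391946 ]), 'moment': array([ 0.002095  ,  0.02512342, -0.00464181]), 'width': 0.08573869258951462}
```

View pics/top1.png

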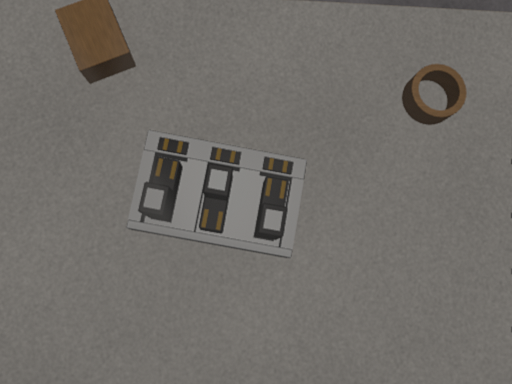

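View pics/scene1.png

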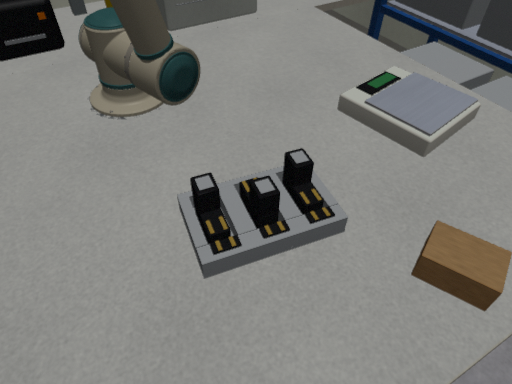

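Both views show the middle pack is the wrong one: in the top view its grip label is at about (217,181), and its nose, near (213,218), points to the robot side. The other two have their noses at the terminal strips. Next I'll zoom in on the dock for accurate corners.

```bash
python3 - <<'E'
import cv2
im=cv2.imread("pics/top1.png")[120:265,120:315]
cv2.imwrite("pics/crop1.png",cv2.resize(im,None,fx=4,fy=4,interpolation=cv2.INTER_CUBIC)*1)
E
```

```text
(no output)
```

View pics/crop1.png

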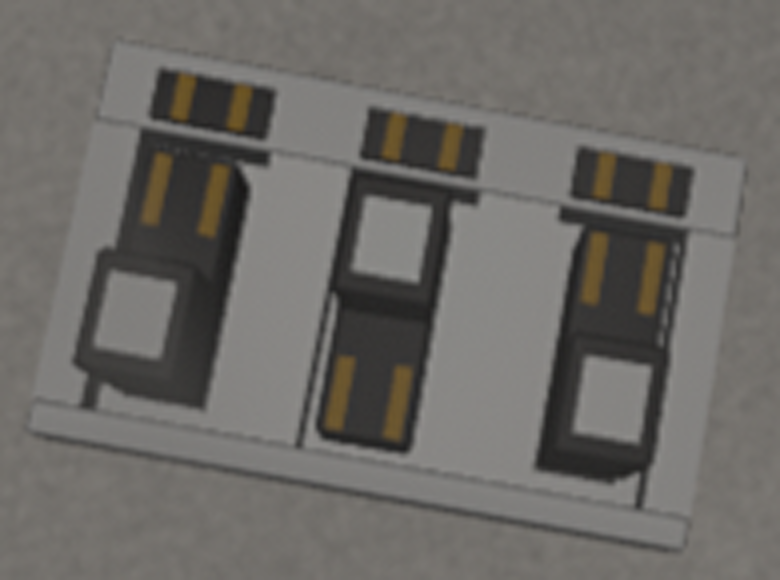

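Middle pack, crop pixels: grip top corners at about (352,178), (450,198), (437,312), (335,290), brass nose end toward the near rim. The terminal blocks are centred at about (213,103), (423,142) and (632,181), and the bay-end seams run (97,120)-(735,235) and (35,402)-(690,520).

```bash
cat > h.py <<'E'
from rig import manip
import cv2,numpy as np
def ray(n,uv,z):
    ci=manip.camera_info(n);R=cv2.Rodrigues(np.array(ci["rvec"]))[0];C=-R.T@np.array(ci["tvec"]).ravel()
    uv=np.atleast_2d(np.array(uv,float));d=(np.c_[uv,np.ones(len(uv))]@np.linalg.inv(np.array(ci["K"])).T)@R
    return (C+d*((z-C[2])/d[:,2])[:,None])[:,:2]
def crop(uv,x0=120,y0=120,f=4): return (np.array(uv,float)+.5)/f-.5+[x0,y0]
def toolyaw():
    s=manip.get_state();w,x,y,z=s["ee_rot"]
    R=cv2.Rodrigues(np.zeros(3))[0]
    from scipy.spatial.transform import Rotation as Q
    return s,Q.from_quat([x,y,z,w]).as_matrix()
E
python3 - <<'E'
from h import *
mm=lambda a:np.round(a*1000,1)
t=ray("top",crop([(213,103),(423,142),(632,181)]),.051); print("term",mm(t).tolist())
s=ray("top",crop([(97,120),(735,235),(690,520),(35,402)]),.043); print("seam",mm(s).tolist(),mm(s.mean(0)))
c=ray("top",crop([(116,40),(745,160),(683,550),(28,432)]),.043); print("rim",mm(c).tolist())
for k in ([(360,193),(435,207),(423,285),(350,270)],[(352,178),(450,198),(437,312),(335,290)]):
    l=ray("top",crop(k),.103);print("label",mm(l).tolist(),mm(l.mean(0)), "yaw",np.degrees(np.arctan2(*((l[0]-l[3]+l[1]-l[2])[::-1]))))
d=t[0]-t[2];print("dock y dir deg",np.degrees(np.arctan2(d[1],d[0])),mm(np.linalg.norm(d)))
d=s[0]-s[1];print(np.degrees(np.arctan2(d[1],d[0])), "len",mm(np.linalg.norm(s[0]-s[3])),mm(np.linalg.norm(s[1]-s[2])))
st,R=toolyaw();print(np.round(R,3).tolist(), "yaw x",np.degrees(np.arctan2(R[1,0],R[0,0])))
for nb in ([(110,268),(180,280),(163,360),(93,345)],[(583,353),(653,367),(640,445),(570,430)]):
    print("nb",mm(ray("top",crop(nb),.103).mean(0)))
E
```

```text
term [[643.9, 156.6], [630.8, 68.2], [617.5, -20.3]]
seam [[636.6, 205.7], [597.5, -65.6], [476.7, -48.0], [516.9, 223.3]] [556.9  78.9]
rim [[671.7, 200.0], [630.3, -69.5], [464.3, -45.3], [504.5, 225.2]]
label [[597.3, 91.3], [592.8, 62.0], [562.0, 65.5], [566.8, 93.8]] [579.7  78.1] yaw -5.679185001250667
label [[603.1, 94.6], [596.6, 56.3], [551.7, 59.7], [558.8, 99.2]] [577.6  77.5] yaw -5.180181459282716
dock y dir deg 81.4984215569789 178.9
81.80332507590869 len 121.0 122.1
[[0.435, -0.901, -0.0], [-0.901, -0.435, 0.0], [-0.0, -0.0, -1.0]] yaw x -64.22948357256685
nb [547.2 174.3]
nb [520.4  -8.5]
```

>>> send_rows(plan=[{"linear": [0, 0, 0], "delta_rot": [0, 0, 6.4], "fingers": 0.085}, {"linear": [0, 0, 0], "delta_rot": [0, 0, 6.4], "fingers": 0.085}, {"linear": [0, 0, 0], "delta_rot": [0, 0, 6.4], "fingers": 0.085}, {"linear": [0, 0, 0], "delta_rot": [0, 0, 6.4], "fingers": 0.085}, {"linear": [0, 0, 0], "delta_rot": [0, 0, 6.4], "fingers": 0.085}, {"linear": [-0.037, -0.0156, 0], "delta_rot": [0, 0, 0], "fingers": 0.085}, {"linear": [-0.037, -0.0156, 0], "delta_rot": [0, 0, 0], "fingers": 0.085}, {"linear": [-0.037, -0.0156, 0], "delta_rot": [0, 0, 0], "fingers": 0.085}, {"linear": [-0.037, -0.0156, 0], "delta_rot": [0, 0, 0], "fingers": 0.085}, {"linear": [-0.037, -0.0156, 0], "delta_rot": [0, 0, 0], "fingers": 0.085}, {"linear": [-0.037, -0.0156, 0], "delta_rot": [0, 0, 0], "fingers": 0.085}, {"linear": [-0.037, -0.0156, 0], "delta_rot": [0, 0, 0], "fingers": 0.085}], force=70)

```text
clock: 1.4
position: [0.3956, -0.277, 0.2541]
ee_rot: [-0.002, -0.651, 0.759, -0.002]
contact_force: [0.1, -0.8, 0.8]
width: 0.0853
```

```bash
cat > go.py <<'E'
import sys
from h import *
from scipy.spatial.transform import Rotation as Q
x,y,z,yaw=map(float,sys.argv[1:5])
s,R=toolyaw()
T=Q.from_euler("z",yaw,degrees=True).as_matrix()@np.diag([1,-1,-1])
p=np.array(s["position"])
print("t",s["clock"],"pos",np.round(p,4),"yaw",np.degrees(np.arctan2(R[1,0],R[0,0])).round(2),"q6",s["qpos"][5].round(2),"w",s["width"],"F",np.round(s["contact_force"],1))
print("tool shift now",np.round(R.T@(np.array([x,y,z])-p),4),"after turn",np.round(T.T@(np.array([x,y,z])-p),4),"rot",np.round(np.degrees(Q.from_matrix(R.T@T).as_rotvec()),2))
E
python3 go.py .579 .078 .2 -96
```

```text
t 1.4 pos [ 0.3956 -0.277   0.2541] yaw -98.78 q6 0.97 w 0.08525396349334229 F [ 0.1 -0.8  0.8]
tool shift now [-0.3792 -0.1271  0.0518] after turn [-0.3722 -0.1453  0.0541] rot [-0.04 -0.36 -2.78]
```

>>> send_rows(plan=[{"linear": [-0.038, -0.013, 0], "delta_rot": [0, 0, -0.3], "fingers": 0.085}, {"linear": [-0.038, -0.013, 0], "delta_rot": [0, 0, -0.3], "fingers": 0.085}, {"linear": [-0.038, -0.013, 0], "delta_rot": [0, 0, -0.3], "fingers": 0.085}, {"linear": [-0.038, -0.013, 0], "delta_rot": [0, 0, -0.3], "fingers": 0.085}, {"linear": [-0.038, -0.013, 0], "delta_rot": [0, 0, -0.3], "fingers": 0.085}, {"linear": [-0.038, -0.013, 0], "delta_rot": [0, 0, -0.3], "fingers": 0.085}, {"linear": [-0.038, -0.013, 0], "delta_rot": [0, 0, -0.3], "fingers": 0.085}, {"linear": [-0.038, -0.013, 0], "delta_rot": [0, 0, -0.3], "fingers": 0.085}, {"linear": [-0.038, -0.013, 0], "delta_rot": [0, 0, -0.3], "fingers": 0.085}, {"linear": [-0.036, -0.013, 0], "delta_rot": [0, 0, 0], "fingers": 0.085}, {"linear": [0, 0, 0], "delta_rot": [0, 0, 0], "fingers": 0.085}])

```text
clock: 2.32
position: [0.5802, 0.1034, 0.2539]
ee_rot: [0.002, -0.672, 0.741, -0.005]
contact_force: [1.1, 0.4, 1.2]
width: 0.0852
```

```bash
python3 go.py .579 .078 .18 -96
```

```text
t 2.3167 pos [0.5802 0.1034 0.2539] yaw -95.62 q6 1.73 w 0.08516670840033962 F [1.1 0.4 1.2]
tool shift now [ 0.0251 -0.0005  0.074 ] after turn [ 0.0254 -0.0015  0.0739] rot [-0.61 -0.23  0.38]
```

>>> send_rows(plan=[{"linear": [0.012, 0, 0.02], "delta_rot": [-0.6, -0.2, 0.4], "fingers": 0.085}, {"linear": [0.012, 0, 0.02], "delta_rot": [0, 0, 0], "fingers": 0.085}, {"linear": [0, 0, 0.01], "delta_rot": [0, 0, 0], "fingers": 0.085}, {"linear": [0, 0, 0], "delta_rot": [0, 0, 0], "fingers": 0.085}, {"linear": [0, 0, 0], "delta_rot": [0, 0, 0], "fingers": 0.085}])

```text
clock: 2.73
position: [0.5795, 0.0831, 0.2029]
ee_rot: [0.001, -0.672, 0.741, -0.001]
contact_force: [-0.1, -0.4, 0.0]
width: 0.085
```

```bash
python3 go.py .579 .078 .087 -96; python3 - <<'E'
from h import *
a=manip.get_image("scene")[90:260,160:370,::-1]; cv2.imwrite("pics/s2.png",cv2.resize(a,None,fx=3,fy=3,interpolation=cv2.INTER_CUBIC))
E
```

```text
t 2.7333 pos [0.5795 0.0831 0.2029] yaw -95.59 q6 1.69 w 0.08495047246220365 F [-0.1 -0.4  0. ]
tool shift now [0.0052 0.0003 0.1159] after turn [ 0.0051 -0.      0.1159] rot [-0.13  0.05  0.41]
```

View pics/s2.png

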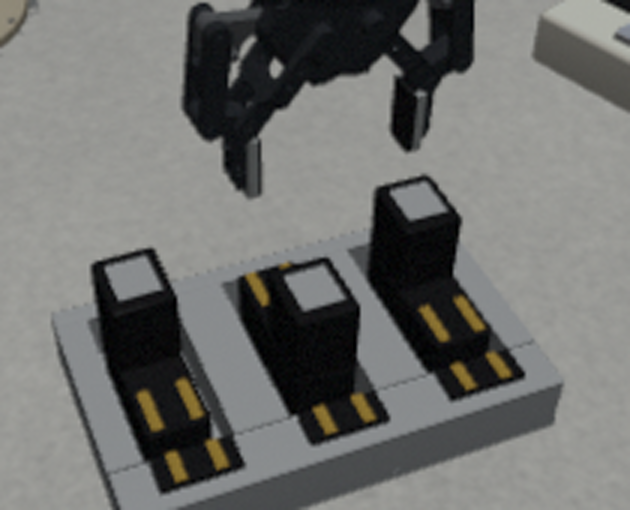

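The open fingers hang above the middle pack, and the grip label centre is at about (321,284) in the crop. I'll check that against the top-view fix, then go down.

```bash
python3 - <<'E'
from h import *
print(ray("scene",crop([(321,284),(134,277),(419,200)],160,90,3),.103))
E
```

```text
[[ 0.57771778  0.08268868]
 [ 0.51829785 -0.00836453]
 [ 0.54483013  0.17526256]]
```

>>> send_rows(plan=[{"linear": [0.005, 0, 0.025], "delta_rot": [0, 0, 0.4], "fingers": 0.085}, {"linear": [0, 0, 0.02], "delta_rot": [0, 0, 0], "fingers": 0.085}, {"linear": [0, 0, 0], "delta_rot": [0, 0, 0], "fingers": 0.085}, {"linear": [0, 0, 0], "delta_rot": [0, 0, 0], "fingers": 0.085}])

```text
clock: 3.12
position: [0.5826, 0.0781, 0.1627]
ee_rot: [0.005, -0.669, 0.744, -0.004]
contact_force: [-0.6, -0.3, 0.3]
width: 0.0849
```

```bash
python3 go.py .579 .078 .087 -96
```

```text
t 3.1167 pos [0.5826 0.0781 0.1627] yaw -96.07 q6 1.69 w 0.08494307510159707 F [-0.6 -0.3  0.3]
tool shift now [0.0007 0.0045 0.0756] after turn [0.0005 0.0035 0.0757] rot [-0.75  0.17 -0.08]
```

>>> send_rows(plan=[{"linear": [-0.001, 0.004, 0.02], "delta_rot": [-0.7, 0.1, 0], "fingers": 0.085}, {"linear": [0, 0, 0.02], "delta_rot": [0, 0, 0], "fingers": 0.085}, {"linear": [0, 0, 0.015], "delta_rot": [0, 0, 0], "fingers": 0.085}, {"linear": [0, 0, 0.006], "delta_rot": [0, 0, 0], "fingers": 0.085}, {"linear": [0, 0, 0], "delta_rot": [0, 0, 0], "fingers": 0.085}, {"linear": [0, 0, 0], "delta_rot": [0, 0, 0], "fingers": 0.085}])

```text
clock: 3.62
position: [0.5861, 0.0803, 0.1107]
ee_rot: [0.008, -0.669, 0.744, -0.006]
contact_force: [1.1, 0.0, -0.1]
width: 0.0853
```

```bash
python3 go.py .578 .080 .087 -96
```

```text
t 3.6167 pos [0.5861 0.0803 0.1107] yaw -96.09 q6 1.69 w 0.08525455274765442 F [ 1.1  0.  -0.1]
tool shift now [0.0013 0.0085 0.0235] after turn [0.0012 0.008  0.0237] rot [-1.06  0.23 -0.09]
```

>>> send_rows(plan=[{"linear": [0.001, 0.009, 0.006], "delta_rot": [-1.1, 0.2, 0], "fingers": 0.085}, {"linear": [0, 0, 0.006], "delta_rot": [0, 0, 0], "fingers": 0.085}, {"linear": [0, 0, 0.006], "delta_rot": [0, 0, 0], "fingers": 0.085}, {"linear": [0, 0, 0.004], "delta_rot": [0, 0, 0], "fingers": 0.085}, {"linear": [0, 0, 0], "delta_rot": [0, 0, 0], "fingers": 0.085}, {"linear": [0, 0, 0], "delta_rot": [0, 0, 0], "fingers": 0.085}])

```text
clock: 4.12
position: [0.5789, 0.0805, 0.0909]
ee_rot: [0.002, -0.669, 0.744, -0.001]
contact_force: [0.4, 0.2, 0.7]
width: 0.0849
```

```bash
python3 go.py .578 .080 .087 -96
```

```text
t 4.1167 pos [0.5789 0.0805 0.0909] yaw -96.08 q6 1.7 w 0.08490518278647506 F [0.4 0.2 0.7]
tool shift now [0.0006 0.0009 0.0039] after turn [0.0006 0.0008 0.0039] rot [-0.28  0.06 -0.08]
```

>>> send_rows(plan=[{"linear": [0.0005, 0.001, 0.003], "delta_rot": [-0.3, 0, 0], "fingers": 0.06}, {"linear": [0, 0, 0], "delta_rot": [0, 0, 0], "fingers": 0.05}, {"linear": [0, 0, 0], "delta_rot": [0, 0, 0], "fingers": 0.04}, {"linear": [0, 0, 0], "delta_rot": [0, 0, 0], "fingers": 0.02}, {"linear": [0, 0, 0], "delta_rot": [0, 0, 0], "fingers": 0.02}, {"linear": [0, 0, 0], "delta_rot": [0, 0, 0], "fingers": 0.02}, {"linear": [0, 0, 0], "delta_rot": [0, 0, 0], "fingers": 0.02}, {"linear": [0, 0, 0], "delta_rot": [0, 0, 0], "fingers": 0.02}, {"linear": [0, 0, 0], "delta_rot": [0, 0, 0], "fingers": 0.02}], force=70)

```text
clock: 4.87
position: [0.578, 0.0798, 0.0878]
ee_rot: [0.0, -0.669, 0.744, 0.001]
contact_force: [-0.7, 0.7, -0.7]
width: 0.0392
```

```bash
python3 go.py .578 .080 .087 -96
```

```text
t 4.8667 pos [0.578  0.0798 0.0878] yaw -96.08 q6 1.69 w 0.03923541458962637 F [-0.7  0.7 -0.7]
tool shift now [-0.0002  0.      0.0008] after turn [-0.0002  0.      0.0008] rot [ 0.04  0.05 -0.08]
```

>>> send_rows(plan=[{"linear": [0, 0, -0.008], "delta_rot": [0, 0, 0], "fingers": 0.02}, {"linear": [0, 0, -0.012], "delta_rot": [0, 0, 0], "fingers": 0.02}, {"linear": [0, 0, -0.015], "delta_rot": [0, 0, 0], "fingers": 0.02}, {"linear": [0, 0, -0.015], "delta_rot": [0, 0, 0], "fingers": 0.02}, {"linear": [0, 0, 0], "delta_rot": [0, 0, 0], "fingers": 0.02}])

```text
clock: 5.28
position: [0.5749, 0.0799, 0.137]
ee_rot: [-0.003, -0.669, 0.744, 0.004]
contact_force: [0.8, -0.5, -3.3]
width: 0.0393
```

```bash
python3 go.py .578 .080 .225 -96
```

```text
t 5.2833 pos [0.5749 0.0799 0.137 ] yaw -96.09 q6 1.69 w 0.039310404003484595 F [ 0.8 -0.5 -3.3]
tool shift now [-0.0005 -0.0022 -0.088 ] after turn [-0.0005 -0.003  -0.088 ] rot [ 0.58 -0.01 -0.09]
```

>>> send_rows(plan=[{"linear": [0, -0.002, -0.02], "delta_rot": [0.6, 0, 0], "fingers": 0.02}, {"linear": [0, -0.001, -0.02], "delta_rot": [0.3, 0, 0], "fingers": 0.02}, {"linear": [0, -0.001, -0.02], "delta_rot": [0.3, 0, 0], "fingers": 0.02}, {"linear": [0, 0, -0.02], "delta_rot": [0, 0, 0], "fingers": 0.02}, {"linear": [0, 0, -0.012], "delta_rot": [0, 0, 0], "fingers": 0.02}, {"linear": [0, 0, 0], "delta_rot": [0, 0, 0], "fingers": 0.02}, {"linear": [0, 0, 0], "delta_rot": [0, 0, 0], "fingers": 0.02}])

```text
clock: 5.87
position: [0.5747, 0.0796, 0.2266]
ee_rot: [-0.001, -0.668, 0.744, -0.0]
contact_force: [-1.4, 0.5, -5.1]
width: 0.0392
```

```bash
python3 go.py .578 .080 .23 -96
```

```text
t 5.8667 pos [0.5747 0.0796 0.2266] yaw -96.1 q6 1.7 w 0.03918622739379327 F [-1.4  0.5 -5.1]
tool shift now [-0.0007 -0.0032 -0.0034] after turn [-0.0007 -0.0032 -0.0034] rot [ 0.02 -0.08 -0.1 ]
```

>>> send_rows(plan=[{"linear": [0, 0, 0], "delta_rot": [0, 0, -6.5], "fingers": 0.02}, {"linear": [0, 0, 0], "delta_rot": [0, 0, -6.5], "fingers": 0.02}, {"linear": [0, 0, 0], "delta_rot": [0, 0, -6.5], "fingers": 0.02}, {"linear": [0, 0, 0], "delta_rot": [0, 0, -6.5], "fingers": 0.02}, {"linear": [0, 0, 0], "delta_rot": [0, 0, -6.5], "fingers": 0.02}, {"linear": [0, 0, 0], "delta_rot": [0, 0, -6.5], "fingers": 0.02}, {"linear": [0, 0, 0], "delta_rot": [0, 0, -6.5], "fingers": 0.02}, {"linear": [0, 0, 0], "delta_rot": [0, 0, -6.5], "fingers": 0.02}, {"linear": [0, 0, 0], "delta_rot": [0, 0, -6.5], "fingers": 0.02}, {"linear": [0, 0, 0], "delta_rot": [0, 0, -6.5], "fingers": 0.02}, {"linear": [0, 0, 0], "delta_rot": [0, 0, -6.5], "fingers": 0.02}, {"linear": [0, 0, 0], "delta_rot": [0, 0, -6.5], "fingers": 0.02}])

```text
clock: 6.87
position: [0.5632, 0.0797, 0.203]
ee_rot: [0.003, 0.992, -0.125, -0.019]
contact_force: [-0.6, -0.6, -4.0]
width: 0.0394
```

```bash
python3 go.py .575 .080 .23 81.6
```

```text
t 6.8667 pos [0.5632 0.0797 0.203 ] yaw -14.35 q6 0.27 w 0.03943578005440363 F [-0.6 -0.6 -4. ]
tool shift now [ 0.0104 -0.0029 -0.0274] after turn [ 0.002   0.0116 -0.027 ] rot [ -1.34   2.13 -95.93]
```

>>> send_rows(plan=[{"linear": [0, 0, -0.012], "delta_rot": [0, 2, -4], "fingers": 0.02}, {"linear": [0, 0, -0.012], "delta_rot": [0, 0, -4], "fingers": 0.02}, {"linear": [0, 0, -0.006], "delta_rot": [0, 0, -6.5], "fingers": 0.02}, {"linear": [0, 0, -0.003], "delta_rot": [0, 0, -6.5], "fingers": 0.02}, {"linear": [0, 0, -0.003], "delta_rot": [0, 0, -6.5], "fingers": 0.02}, {"linear": [0, 0, -0.003], "delta_rot": [0, 0, -6.5], "fingers": 0.02}, {"linear": [0, 0, -0.003], "delta_rot": [0, 0, -6.5], "fingers": 0.02}, {"linear": [0, 0, -0.003], "delta_rot": [0, 0, -6.5], "fingers": 0.02}, {"linear": [0, 0, -0.003], "delta_rot": [0, 0, -6.5], "fingers": 0.02}, {"linear": [0, 0, -0.003], "delta_rot": [0, 0, -6.5], "fingers": 0.02}])

```text
clock: 7.7
position: [0.5533, 0.0803, 0.2335]
ee_rot: [-0.005, 0.911, 0.413, -0.021]
contact_force: [-0.5, 0.2, -4.6]
width: 0.0393
```

```bash
python3 go.py .530 .083 .225 81.6
```

```text
t 7.7 pos [0.5533 0.0803 0.2335] yaw 48.79 q6 -0.83 w 0.03932531359333317 F [-0.5  0.2 -4.6]
tool shift now [-0.013  -0.0191  0.0095] after turn [-0.0007 -0.0235  0.0085] rot [ -2.09   1.48 -32.83]
```

>>> send_rows(plan=[{"linear": [0, 0, -0.002], "delta_rot": [-1, 0.7, -6], "fingers": 0.02}, {"linear": [0, 0, -0.002], "delta_rot": [-1, 0.7, -6], "fingers": 0.02}, {"linear": [0, 0, -0.002], "delta_rot": [0, 0, -6], "fingers": 0.02}, {"linear": [0, 0, -0.002], "delta_rot": [0, 0, -6], "fingers": 0.02}, {"linear": [0, 0, -0.002], "delta_rot": [0, 0, -5], "fingers": 0.02}, {"linear": [0, 0, 0], "delta_rot": [0, 0, 0], "fingers": 0.02}, {"linear": [0, 0, 0], "delta_rot": [0, 0, 0], "fingers": 0.02}])

```text
clock: 8.28
position: [0.5467, 0.0804, 0.2301]
ee_rot: [-0.004, 0.77, 0.638, -0.012]
contact_force: [-0.8, 0.4, -4.8]
width: 0.0394
```

```bash
python3 go.py .531 .083 .22 81.6
```

```text
t 8.2833 pos [0.5467 0.0804 0.2301] yaw 79.31 q6 -1.36 w 0.03944818404270991 F [-0.8  0.4 -4.8]
tool shift now [-0.0002 -0.0157  0.0104] after turn [ 0.0003 -0.0159  0.0101] rot [-1.25  0.68 -2.3 ]
```

>>> send_rows(plan=[{"linear": [0, -0.008, 0.003], "delta_rot": [-1.2, 0.7, -2.3], "fingers": 0.02}, {"linear": [0, -0.008, 0.003], "delta_rot": [0, 0, 0], "fingers": 0.02}, {"linear": [0, 0, 0], "delta_rot": [0, 0, 0], "fingers": 0.02}, {"linear": [0, 0, 0], "delta_rot": [0, 0, 0], "fingers": 0.02}])

```text
clock: 8.62
position: [0.5285, 0.083, 0.22]
ee_rot: [-0.003, 0.759, 0.651, -0.003]
contact_force: [0.8, 0.6, -4.0]
width: 0.0395
```

```bash
python3 go.py .531 .083 .17 81.6; python3 - <<'E'
from h import *
a=manip.get_image("scene")[90:260,160:370,::-1]; cv2.imwrite("pics/s3.png",cv2.resize(a,None,fx=3,fy=3,interpolation=cv2.INTER_CUBIC))
E
```

```text
t 8.6167 pos [0.5285 0.083  0.22  ] yaw 81.2 q6 -1.39 w 0.039450958065980236 F [ 0.8  0.6 -4. ]
tool shift now [0.0005 0.0028 0.0499] after turn [0.0004 0.0025 0.05  ] rot [-0.42  0.05 -0.4 ]
```

View pics/s3.png

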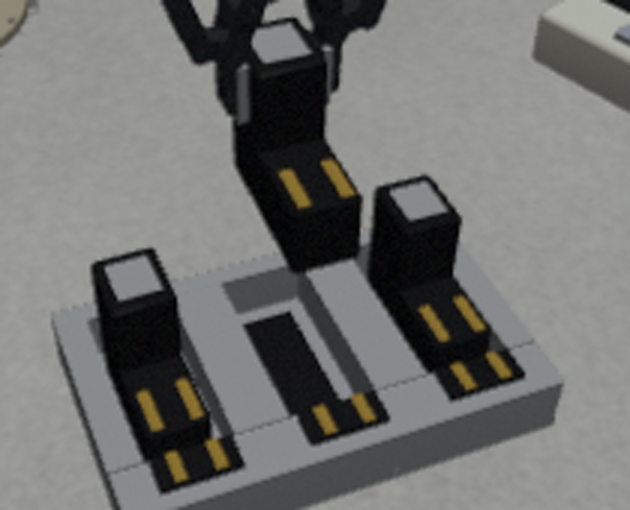

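The pack is held level with its nose towards the terminals. Its label centre is at about (283,43), and the empty bay's rear-left corner is at about (222,286). A check on both:

```bash
python3 - <<'E'
from h import *
a=np.radians(-8.4);M=np.array([[np.cos(a),np.sin(a)],[-np.sin(a),np.cos(a)]])
f=lambda p,z:np.round(1000*(ray("scene",crop(p,160,90,3),z)-[.5565,.079])@M.T,1).tolist()
print("label",f([(283,43)],.235),"bay rear-left(-60,-28)",f([(222,286)],.043),"term",f([(349,412)],.051), "nose top front corners",f([(298,217),(360,197)],.185))
E
```

```text
label [[-30.7, 2.7]] bay rear-left(-60,-28) [[-56.9, -28.0]] term [[75.4, 2.3]] nose top front corners [[47.3, -20.4], [44.7, 15.3]]
```

>>> send_rows(plan=[{"linear": [0.0005, 0.003, 0.015], "delta_rot": [-0.4, 0, -0.4], "fingers": 0.02}, {"linear": [0, 0, 0.02], "delta_rot": [0, 0, 0], "fingers": 0.02}, {"linear": [0, 0, 0.012], "delta_rot": [0, 0, 0], "fingers": 0.02}, {"linear": [0, 0, 0], "delta_rot": [0, 0, 0], "fingers": 0.02}, {"linear": [0, 0, 0], "delta_rot": [0, 0, 0], "fingers": 0.02}])

```text
clock: 9.08
position: [0.5352, 0.083, 0.1731]
ee_rot: [0.002, 0.758, 0.652, 0.002]
contact_force: [0.1, 0.5, -4.0]
width: 0.0393
```

```bash
python3 go.py .531 .083 .12 81.6
```

```text
t 9.0833 pos [0.5352 0.083  0.1731] yaw 81.37 q6 -1.39 w 0.03925881572091492 F [ 0.1  0.5 -4. ]
tool shift now [-0.0006 -0.0044  0.0531] after turn [-0.0006 -0.0041  0.0531] rot [ 0.29  0.03 -0.23]
```

>>> send_rows(plan=[{"linear": [0, -0.004, 0.012], "delta_rot": [0.3, 0, -0.2], "fingers": 0.02}, {"linear": [0, -0.001, 0.014], "delta_rot": [0, 0, 0], "fingers": 0.02}, {"linear": [0, -0.001, 0.01], "delta_rot": [0, 0, 0], "fingers": 0.02}, {"linear": [0, 0, 0], "delta_rot": [0, 0, 0], "fingers": 0.02}, {"linear": [0, 0, 0], "delta_rot": [0, 0, 0], "fingers": 0.02}])

```text
clock: 9.5
position: [0.5319, 0.084, 0.1377]
ee_rot: [0.002, 0.757, 0.653, 0.002]
contact_force: [1.0, 0.2, -3.2]
width: 0.0395
```

```bash
python3 go.py .532 .083 .088 81.6
```

```text
t 9.5 pos [0.5319 0.084  0.1377] yaw 81.52 q6 -1.39 w 0.03948182101110535 F [ 1.   0.2 -3.2]
tool shift now [-0.0011 -0.      0.0497] after turn [-0.001   0.0002  0.0497] rot [ 0.32 -0.04 -0.08]
```

>>> send_rows(plan=[{"linear": [-0.001, 0, 0.008], "delta_rot": [0.3, 0, 0], "fingers": 0.02}, {"linear": [0, -0.0005, 0.008], "delta_rot": [0, 0, 0], "fingers": 0.02}, {"linear": [0, -0.0005, 0.008], "delta_rot": [0, 0, 0], "fingers": 0.02}, {"linear": [0, 0, 0.004], "delta_rot": [0, 0, 0], "fingers": 0.02}, {"linear": [0, 0, 0], "delta_rot": [0, 0, 0], "fingers": 0.02}, {"linear": [0, 0, 0], "delta_rot": [0, 0, 0], "fingers": 0.02}])

```text
clock: 10.0
position: [0.5325, 0.0831, 0.1087]
ee_rot: [0.001, 0.757, 0.653, 0.002]
contact_force: [0.3, 0.2, -3.4]
width: 0.0395
```

```bash
python3 go.py .532 .083 .088 81.6
```

```text
t 10.0 pos [0.5325 0.0831 0.1087] yaw 81.51 q6 -1.4 w 0.03946344631358833 F [ 0.3  0.2 -3.4]
tool shift now [-0.0002 -0.0005  0.0207] after turn [-0.0002 -0.0005  0.0207] rot [ 0.21 -0.07 -0.09]
```

>>> send_rows(plan=[{"linear": [0, -0.0005, 0.006], "delta_rot": [0.2, 0, 0], "fingers": 0.02}, {"linear": [0, -0.0005, 0.006], "delta_rot": [0, 0, 0], "fingers": 0.02}, {"linear": [0, 0, 0.004], "delta_rot": [0, 0, 0], "fingers": 0.02}, {"linear": [0, 0, 0.001], "delta_rot": [0, 0, 0], "fingers": 0.02}, {"linear": [0, 0, 0], "delta_rot": [0, 0, 0], "fingers": 0.02}, {"linear": [0, 0, 0], "delta_rot": [0, 0, 0], "fingers": 0.02}])

```text
clock: 10.5
position: [0.5319, 0.0834, 0.0902]
ee_rot: [-0.0, 0.757, 0.653, 0.001]
contact_force: [0.2, 0.4, -3.3]
width: 0.0395
```

```bash
python3 go.py .532 .083 .088 81.6
```

```text
t 10.5 pos [0.5319 0.0834 0.0902] yaw 81.51 q6 -1.4 w 0.03954183434957052 F [ 0.2  0.4 -3.3]
tool shift now [-0.0003  0.0002  0.0022] after turn [-0.0003  0.0002  0.0022] rot [ 0.04 -0.08 -0.09]
```

>>> send_rows(plan=[{"linear": [0, 0, 0.0015], "delta_rot": [0, 0, 0], "fingers": 0.02}, {"linear": [0, 0, 0.001], "delta_rot": [0, 0, 0], "fingers": 0.02}, {"linear": [0, 0, 0.001], "delta_rot": [0, 0, 0], "fingers": 0.02}, {"linear": [0, 0, 0], "delta_rot": [0, 0, 0], "fingers": 0.02}])

```text
clock: 10.83
position: [0.5325, 0.0835, 0.0882]
ee_rot: [0.0, 0.757, 0.653, 0.002]
contact_force: [0.8, -0.2, -3.9]
width: 0.0393
```

```bash
python3 go.py .532 .083 .088 81.6
```

```text
t 10.8333 pos [0.5325 0.0835 0.0882] yaw 81.52 q6 -1.4 w 0.03930153584108066 F [ 0.8 -0.2 -3.9]
tool shift now [-0.0005 -0.0004  0.0002] after turn [-0.0005 -0.0004  0.0002] rot [ 0.15 -0.1  -0.08]
```

Still hanging at full weight, so I'll go down in small steps until it touches.

>>> send_rows(plan=[{"linear": [0, 0, 0.001], "delta_rot": [0, 0, 0], "fingers": 0.02}, {"linear": [0, 0, 0.001], "delta_rot": [0, 0, 0], "fingers": 0.02}, {"linear": [0, 0, 0], "delta_rot": [0, 0, 0], "fingers": 0.02}])

```text
clock: 11.08
position: [0.533, 0.0836, 0.0881]
ee_rot: [0.001, 0.757, 0.653, 0.002]
contact_force: [-0.0, -0.1, -4.1]
width: 0.0393
```

```bash
python3 go.py .532 .083 .088 81.6
```

```text
t 11.0833 pos [0.533  0.0836 0.0881] yaw 81.54 q6 -1.4 w 0.039328728857356984 F [-0.  -0.1 -4.1]
tool shift now [-0.0007 -0.0009  0.0001] after turn [-0.0007 -0.0009  0.0001] rot [ 0.27 -0.12 -0.06]
```

>>> send_rows(plan=[{"linear": [0, -0.001, 0.0025], "delta_rot": [0.2, 0, 0], "fingers": 0.02}, {"linear": [0, 0, 0.002], "delta_rot": [0, 0, 0], "fingers": 0.02}, {"linear": [0, 0, 0], "delta_rot": [0, 0, 0], "fingers": 0.02}])

```text
clock: 11.33
position: [0.5335, 0.0837, 0.0884]
ee_rot: [0.001, 0.757, 0.653, 0.003]
contact_force: [0.4, 0.4, -3.9]
width: 0.0395
```

```bash
python3 go.py .532 .083 .088 81.6
```

```text
t 11.3333 pos [0.5335 0.0837 0.0884] yaw 81.57 q6 -1.4 w 0.0394667831364637 F [ 0.4  0.4 -3.9]
tool shift now [-0.0009 -0.0014  0.0004] after turn [-0.0009 -0.0014  0.0004] rot [ 0.34 -0.13 -0.03]
```

>>> send_rows(plan=[{"linear": [0, -0.001, 0.004], "delta_rot": [0.3, 0, 0], "fingers": 0.02}, {"linear": [0, -0.0005, 0.004], "delta_rot": [0, 0, 0], "fingers": 0.02}])

```text
clock: 11.5
position: [0.5341, 0.0844, 0.0873]
ee_rot: [0.001, 0.758, 0.653, 0.004]
contact_force: [-12.4, -0.4, 40.6]
width: 0.0394
```

```bash
python3 go.py .532 .083 .088 81.6; python3 - <<'E'
from h import *
ims=[manip.get_image(n)[:,:,::-1] for n in ("scene","top")]
print(manip.get_state()["contact_force"],manip.get_state()["position"])
a=cv2.resize(ims[0][120:260,170:360],None,fx=4,fy=4,interpolation=cv2.INTER_CUBIC); cv2.imwrite("pics/s4.png",a)
E
```

```text
t 11.5 pos [0.5341 0.0844 0.0873] yaw 81.5 q6 -1.4 w 0.039421742902235046 F [-12.4  -0.4  40.6]
tool shift now [-0.0017 -0.0019 -0.0008] after turn [-0.0017 -0.0019 -0.0007] rot [ 0.37 -0.22 -0.1 ]
[-8.05413853 -0.88049715 29.51389833] [0.53409611 0.08433781 0.08728291]
```

View pics/s4.png

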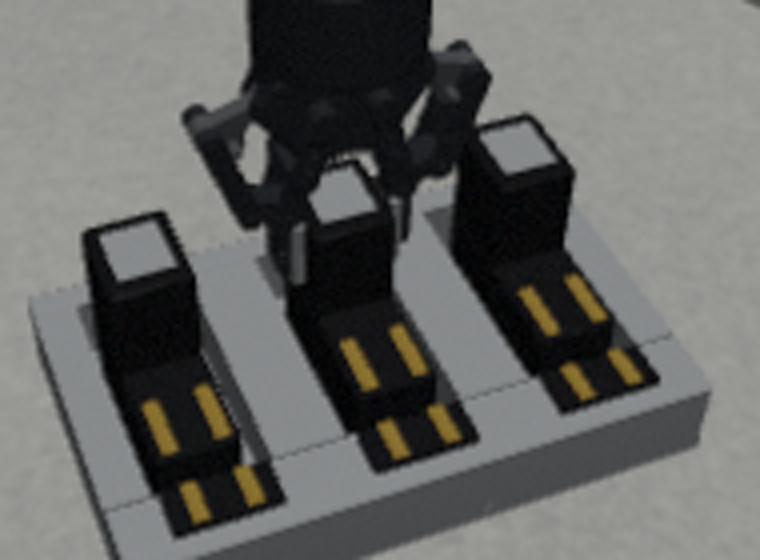

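The pack is on the bay floor: the 40 N upward reaction came at z = 0.087, matching the original seated height of 0.088. In the picture it sits level with its neighbours, nose at the terminals. I'll ease off and release.

>>> send_rows(plan=[{"linear": [0, 0, -0.0005], "delta_rot": [0, 0, 0], "fingers": 0.02}, {"linear": [0, 0, 0], "delta_rot": [0, 0, 0], "fingers": 0.02}])

```text
clock: 11.77
position: [0.5349, 0.0843, 0.0896]
ee_rot: [0.003, 0.758, 0.653, 0.005]
contact_force: [0.4, 0.0, -3.5]
width: 0.0393
```

>>> send_rows(plan=[{"linear": [0, 0, 0], "delta_rot": [0, 0, 0], "fingers": 0.045}, {"linear": [0, 0, 0], "delta_rot": [0, 0, 0], "fingers": 0.062}, {"linear": [0, 0, 0], "delta_rot": [0, 0, 0], "fingers": 0.062}, {"linear": [0, 0, 0], "delta_rot": [0, 0, 0], "fingers": 0.062}, {"linear": [0, 0, 0], "delta_rot": [0, 0, 0], "fingers": 0.062}])

```text
clock: 12.18
position: [0.5365, 0.0843, 0.088]
ee_rot: [0.003, 0.758, 0.653, 0.006]
contact_force: [-0.2, 0.6, 0.3]
width: 0.0621
```

```bash
python3 go.py .533 .083 .2 81.6
```

```text
t 12.1833 pos [0.5365 0.0843 0.088 ] yaw 81.48 q6 -1.4 w 0.062056014849707845 F [-0.2  0.6  0.3]
tool shift now [-0.0013 -0.0019 -0.112 ] after turn [-0.0018 -0.0032 -0.112 ] rot [ 0.7  -0.29 -0.12]
```

>>> send_rows(plan=[{"linear": [0, 0, -0.015], "delta_rot": [0.6, 0, 0], "fingers": 0.062}, {"linear": [0, 0, -0.02], "delta_rot": [0, 0, 0], "fingers": 0.062}, {"linear": [0, 0, -0.025], "delta_rot": [0, 0, 0], "fingers": 0.062}, {"linear": [0, 0, -0.03], "delta_rot": [0, 0, 0], "fingers": 0.062}, {"linear": [0, 0, -0.03], "delta_rot": [0, 0, 0], "fingers": 0.062}, {"linear": [0, -0.03, -0.02], "delta_rot": [0, 0, 0], "fingers": 0.062}, {"linear": [0, -0.03, 0], "delta_rot": [0, 0, 0], "fingers": 0.062}, {"linear": [0, -0.03, 0], "delta_rot": [0, 0, 0], "fingers": 0.062}, {"linear": [0, -0.03, 0], "delta_rot": [0, 0, 0], "fingers": 0.062}, {"linear": [0, 0, 0], "delta_rot": [0, 0, 0], "fingers": 0.062}, {"linear": [0, 0, 0], "delta_rot": [0, 0, 0], "fingers": 0.062}])

```text
clock: 13.1
position: [0.4149, 0.1017, 0.232]
ee_rot: [-0.002, 0.758, 0.652, 0.002]
contact_force: [1.4, -0.5, 0.2]
width: 0.062
```

```bash
python3 - <<'E'
from h import *
ims=[manip.get_image(n)[:,:,::-1] for n in ("scene","top")]
s=[cv2.resize(ims[0][130:260,170:360],None,fx=2,fy=2,interpolation=cv2.INTER_CUBIC),cv2.resize(ims[1][125:255,120:310],None,fx=2,fy=2,interpolation=cv2.INTER_CUBIC)]
cv2.imwrite("pics/s5.png",np.hstack(s))
E
```

```text
(no output)
```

View pics/s5.png

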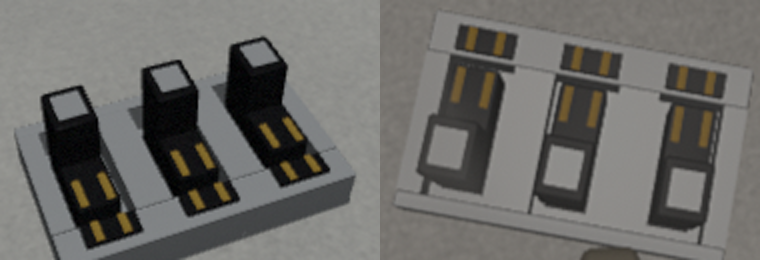

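Both views show all three noses at the terminals, the middle pack upright and level with the others, and the gripper clear. I'll triangulate the label height for a last check, then hand in.

```bash
python3 - <<'E'
from h import *
for n,a,b in (("mid",(170,78),(564,168)),("right",(69,105),(687,190)),("left",(257,53),(450,147))):
    A=crop([a],170,130,2);B=crop([(b[0]-380,b[1])],120,125,2)
    P=[]
    for c in("scene","top"):
        ci=manip.camera_info(c);P.append(np.array(ci["K"])@np.c_[cv2.Rodrigues(np.array(ci["rvec"]))[0],np.array(ci["tvec"]).reshape(3)])
    X=cv2.triangulatePoints(P[0],P[1],A.T,B.T).ravel();print(n,np.round(X[:3]/X[3],3))
print(manip.sign_off())
E
```

```text
mid [0.533 0.085 0.104]
right [ 0.52  -0.009  0.104]
left [0.546 0.172 0.106]
the job is handed in; nothing more can be done
None
```

I lifted the back-to-front middle pack clear of its bay, turned it end for end above its neighbours, and lowered it to the floor of the same bay. I then let go, backed off and handed the job in at about 13 s of the 40 s allowed.

**Seating:** triangulation from both cameras put the middle pack's top at 104 mm, against 104 and 106 mm for the other two. A seated pack should reach 103 mm. The pictures show all three noses at the terminals.

**Other packs:** their labels are within about 3 mm of where I first measured them, which is within measuring error. The tool touched nothing at the end (about 0 N, less noise).

**Less clean points:**
- **Floor contact:** the pack met the floor with a brief push of about 40 N, measured at the wrist and passed through the held pack. That is level with the 40 N limit for the arm or gripper body pressing on something. I don't count it as a breach, because only the held pack was in contact.
- **Release height:** the arm eased up about 2 mm before the fingers opened, so the pack was let go deep in the bay but may have settled the last 1–2 mm on its own.

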